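# Show the class the lens of the eye model and where it sits

### The arm

A 7-joint arm with a two-finger parallel gripper is mounted at the origin on the work surface. World frame = base frame: x ahead of the robot, y to its left, z up, the work surface at z = 0. Lengths are in mm, angles in rad, forces in N, time in s.
With the tool pointing down it reaches from about 425 to 950 mm from the base axis. Payload 16.7 kg.
Tool frame: the origin (TCP) lies midway between the tips of the shut fingers; the grasp point (between the pads) lies r.grasp_offset behind it (r.grasp_offset is the distance from the TCP to the grasp point, in mm); z points along the fingers, y is the line along which they close (so a half turn about z gives the same grasp; the last joint's range is limited). The gripper opens to 94 mm and grips with 3 to 60 N. Pads are 16 mm wide; open, the fingers measure 119 mm over their backs; the gripper's body (75 mm by 177 mm) begins 78 mm behind the grasp point.
Start: joints at [0.962, 0.426, 0.074, 1.606, -0.034, 1.111, -0.067], TCP at [299.509, -604.871, 205.467] pointing down, gripper open.
Joint ranges: [-2.85, 2.85], [-0.5, 2.14], [-1.23, 1.37], [0.21, 2.46], [-1.02, 4.16], [0.16, 2.05], [-2.73, 2.73]. Speed limits (rad/s): [1.89, 1.89, 2.39, 2.39, 3.01, 3.01, 3.01].

### API

Orientations are given as a rotation vector (axis times angle).
In Python, from station import monitor, imaging, ticket, r gives the robot as it stands.
- The arm moves only by the tool play_rows, never from a script. Its argument "plan" is one flat list of numbers, 7 for each row, row after row: the turn, a rotation vector about the tool's x, y, z in degrees, then the shift along the tool's x, y, z in cm, then the finger opening in cm, from 0 to 9.4. A call has 1 to 5 rows; each row shifts and turns the commanded pose from where the row before left it, along the tool's axes as they then stand; what a row does not reach is not made up. A row lasts 1/12 s, in which the tool goes at most 41.7 mm and 7.16 degrees, less where a joint would pass 70% of its speed; a pose out of reach is approached as far as the arm can. A call with a gripper value outside its range is refused whole. The fingers move at their own pace and stop on an object; "squeeze" is the grip in N (left out, the last holds). Time passes only in rows, so rows that do not move let the fingers close. It gives the time, the measured TCP pose, the force, the opening and the grip force at its end, in the units of the state.
- monitor.state(): the state, without advancing time (a new reading comes with each control period).
- imaging.grab_frame(name): name is "scene" or "top"; returns the picture (400x640x3 uint8, red, green, blue); there is no depth.
- imaging.camera_model(name): a dict with "fov_y" (degrees; the focal length in pixels is half the picture's height over the tangent of half this angle, whatever the lens; pixels are square), "cx", "cy" (the principal point, pixels), "dist" ([k1, k2, p1, p2, k3] as OpenCV has them; the pictures are not rectified), "R" (3x3) and "t" (3): a world point X has camera coordinates R X + t. Camera axes: x right, y down, z forward; pixel columns grow to the right and rows downward; lengths in mm; the calibration is good to about 2 mm. A picture is of the moment at which its call begins. camera_model takes no time and is no camera call.
- ticket.hand_in(): hands the job in; it is judged then, once.
The state is a dict: "t": time; "q": joint angles; "qvel": joint speeds; "effort": joint torques, N m; "position": TCP position; "ee_rot": TCP orientation; "ft_force": force on the tool from outside, world axes, zero at the start; "torque": the same for the moment, N m; "gripper_width": finger opening in mm; "grasp_force": force on a finger pad.
Only numpy, scipy, OpenCV 4.12 (cv2) and the standard library are available. Lean on these libraries where they do the work, as an engineer would, in place of code of your own. Each camera call takes 0.05 s, during which the arm holds its last target. There are 200 camera calls.

### The job

Show the class where the lens of the take-apart eye model belongs: point at the loose lens in the tray, holding your fingertips a centimetre or two above its middle for about two seconds, then point in the same way at its empty seat in the opened eye on the stand, the middle of the half-ring behind the eye's wide front opening. Finish still pointing at the seat. Do not touch or lift any of the parts, the stand or the tray, and do not point at any other loose part.

Things in the scene. Friction and masses are not known exactly. Their poses are not given: they have to be found in the camera images.
- lens: the lens: a loose, pale milky, solid disc that bulges on both faces like a thick sweet, with no rim or hole, 45 mm across and 22 mm thick, lying flat in the tray; the smallest of the three parts there. Origin: centre of its underside, z up; its middle is 11 mm above that, its top 22 mm above.
- cornea: bystander: the pale milky cornea cap, a one-sided dome with a thin flat flange round its foot, 67 mm across the flange, 57 mm across the dome, 19 mm high, loose in the tray. Origin: centre of its underside.
- iris: bystander: the iris, a flat brown ring, 66 mm across with a 20 mm hole (the pupil), 6 mm thick, loose in the tray. Origin: centre of its underside.
- tray: steel dissecting tray, 180 mm (its x) by 320 mm (its y), 22 mm high, walls and floor 4 mm thick, fixed on the bench. Origin: centre of its underside, z up. Lens, cornea and iris lie in it in a row along its y axis, about 95 mm apart, in any order.
- eye_model: the opened eye, fixed: lower half of a hollow white eyeball 120 mm across, cut level, open on top, on a black stem and round foot (124 mm across). Cut rim 125 mm above the bench; nothing higher. Origin: centre of the foot's underside, below the eyeball's centre; x points to the eye's front: a wide opening (66 mm across, 50 mm from the centre). Thin nerve stub at the back (-x), out to 92 mm.
- lens_seat (a point): the empty lens seat: middle of the dark half-ring (14 mm thick front to back) that stands across the inside of the opened eye just behind its front opening. The point is at cut-rim level, 125 mm above the bench, on the midline, 31 mm forward of the eyeball's centre, in free air: the half-ring's inner edge is a half-circle of 21 to 24 mm radius below it. x to the front, z up.
- upper_half: bystander: the eyeball's upper half, a hollow white dome 120 mm across and 60 mm high (66 mm with its muscle strap), rim down on the bench beyond the tray and stand, loose. Origin: centre of its rim's plane.
- vitreous: bystander: the pale milky vitreous body, a ball 100 mm across and 96 mm high on a flat foot, on the bench beyond the tray and stand, loose. Origin: centre of its underside.
Not all that is in view belongs to the job. What is shaped like the lens but black, red or yellow is not meant.

How it is judged (in metres and radians):
On the way, in this order (a step that is already met when the one before it is completed fails the run):
1. the fingertips point at the loose lens from just above for 1.5 s (horizontal distance between the grasp point and lens below 0.018 m and z of the grasp point in the frame of lens between 0.03 and 0.09 m), for 1.5 s.
2. the fingertips point at the empty lens seat from just above for 1.5 s (horizontal distance between the grasp point and lens_seat below 0.018 m and z of the grasp point in the frame of lens_seat between 0.01 and 0.07 m), for 1.5 s.
At the end, for the whole second after the job is handed in: The hand is still pointing at the empty seat (grasp point within 18 mm of the seat's middle seen from above, and 10 to 70 mm above it, so that the fingertips are within about 50 mm of it), and every loose part lies within 5 mm of where it lay (all of step 2 and distance of each of lens, cornea, iris, upper_half, vitreous from where it was at the start of the episode below 0.005 m); the robot touches nothing.
It fails at once if the opened eye, a loose part or the tray is touched (contact force between any of the fingers, the arm and eye_model above 0.3 N or contact force between any of the fingers, the arm and tray above 0.3 N or contact force between any of the fingers, the arm and lens above 0.3 N or contact force between any of the fingers, the arm and cornea above 0.3 N or contact force between any of the fingers, the arm and iris above 0.3 N or contact force between any of the fingers, the arm and upper_half above 0.3 N or contact force between any of the fingers, the arm and vitreous above 0.3 N).
It fails at once if a loose part is moved, lifted or carried (distance of any of lens, cornea, iris, upper_half, vitreous from where it was at the start of the episode above 0.005 m).
It fails at once if the fingertips point at another loose part (within 15 mm of its middle seen from above and some 30 mm above it) ((horizontal distance between the grasp point and cornea below 0.015 m and z of the grasp point in the frame of cornea below 0.065 m) or (horizontal distance between the grasp point and iris below 0.015 m and z of the grasp point in the frame of iris below 0.055 m) or (horizontal distance between the grasp point and upper_half below 0.015 m and z of the grasp point in the frame of upper_half below 0.11 m) or (horizontal distance between the grasp point and vitreous below 0.015 m and z of the grasp point in the frame of vitreous below 0.145 m)).
It also fails if it takes over 45 s, if anything falls off the work surface, if the arm or the gripper's body presses on something with over 40 N, if the wrist force passes 120 N, or if a joint passes its speed limit or range.

## Working session

There is one attempt and no reset: what is moved stays moved. The work goes in short steps, Python scripts to look and compute and a tool call to move; the robot and the scene stay as the last step left them, time stands still between calls to the robot, and variables do not carry over. Pictures are saved under pics/ and viewed, at most 10 in all, crops included, and the job is handed in when it is done.

Besides the shell and the picture viewer there is one more tool, called after "Call:" by a JSON object that holds its "op" and its "data". play_rows: Moves the arm, as the interface text tells. Its arguments: {"type":"object","properties":{"plan":{"type":"array","items":{"type":"number"}},"squeeze":{"type":"number"}},"required":["plan"]}

```bash
mkdir -p pics; python3 - <<'E'
from station import monitor, imaging, ticket, r
import cv2
s=monitor.state(); print(s['t'],s['position'],s['ee_rot'],s['gripper_width'],r.grasp_offset)
for n in('scene','top'):
    im=imaging.grab_frame(n); cv2.imwrite(f'pics/{n}0.png',im[:,:,::-1]); print(imaging.camera_model(n))
E
```

```text
0.0 [ 299.3026568  -604.53908265  204.77868933] [-3.05779190e+00 -7.15547774e-01  6.16616596e-04] 94.2982742728378 18.8
{'fov_y': 51.28053869912803, 'cx': 313.2470802337487, 'cy': 200.7839286082739, 'dist': array([-0.09150901,  0.        ,  0.        ,  0.        ,  0.        ]), 'R': array([[ 0.74064148,  0.67188115, -0.00509105],
       [ 0.48786043, -0.5429672 , -0.6835048 ],
       [-0.46199827,  0.50374829, -0.72992826]]), 't': array([-445.08504685, -192.7481252 , 1161.36224028])}
{'fov_y': 47.475376361992964, 'cx': 308.0912022731358, 'cy': 199.78997095673546, 'dist': array([-0.01790739,  0.        ,  0.        ,  0.        ,  0.        ]), 'R': array([[ 0.00854238, -0.99975165, -0.02058313],
       [-0.99649961, -0.00679917, -0.08332049],
       [ 0.08315985,  0.02122283, -0.99631021]]), 't': array([ 31.02712613, 585.20894225, 923.53681406])}
```

View pics/scene0.png

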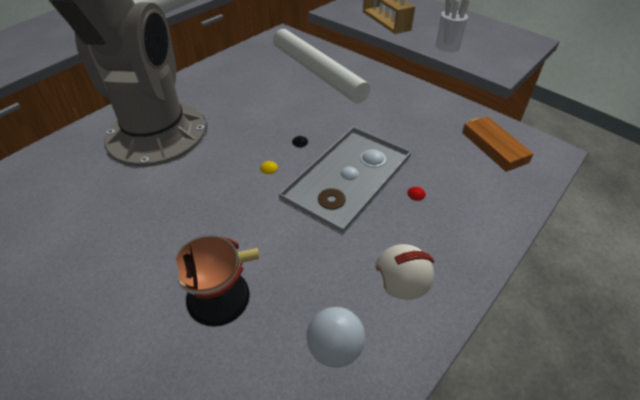

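View pics/top0.png

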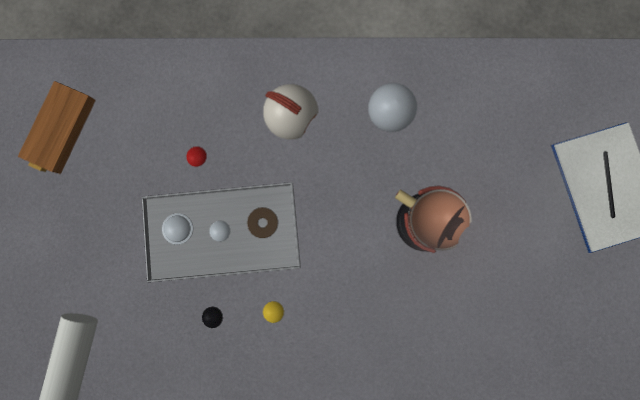

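The scene view shows the tray with iris (331,198), lens (349,173) and cornea (372,158), and the eye at (210,265) with its nerve stub at (248,255). In the top view they are at:
- cornea (177,228), flanged and larger
- lens (219,231), small, pale and rimless
- iris (263,222)
- look-alike discs: black (212,317), yellow (273,312), red (196,156)
- other pale things: vitreous (392,108) and upper half (290,112)
- eye (438,218), nerve stub (404,199)

My choice is the pale disc at top (219,231). I'll check it in a close crop.

```bash
python3 - <<'E'
import cv2,numpy as np
t=cv2.imread('pics/top0.png');s=cv2.imread('pics/scene0.png')
a=cv2.resize(t[170:270,380:490],(440,400),interpolation=cv2.INTER_CUBIC)
b=cv2.resize(s[225:325,165:265],(400,400),interpolation=cv2.INTER_CUBIC)[:,:350]
cv2.imwrite('pics/eye.png',np.hstack([a,b]))
cv2.imwrite('pics/tray.png',np.hstack([cv2.resize(t[180:290,140:305],None,fx=2.4,fy=2.4,interpolation=cv2.INTER_CUBIC),cv2.resize(s[122:232,275:415],None,fx=2.4,fy=2.4,interpolation=cv2.INTER_CUBIC)]))
E
```

```text
(no output)
```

View pics/eye.png

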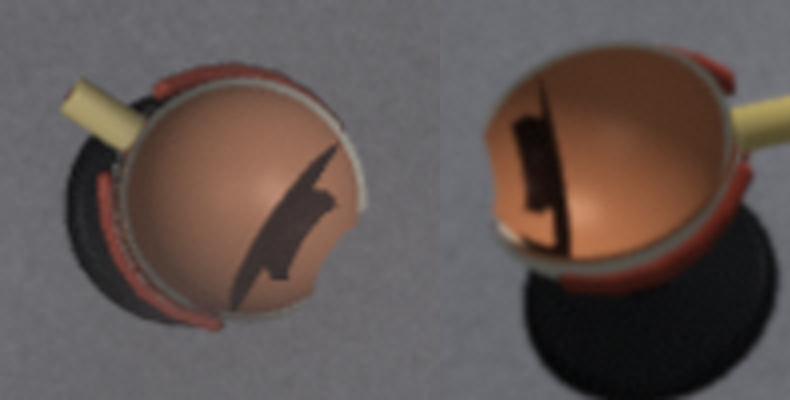

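View pics/tray.png

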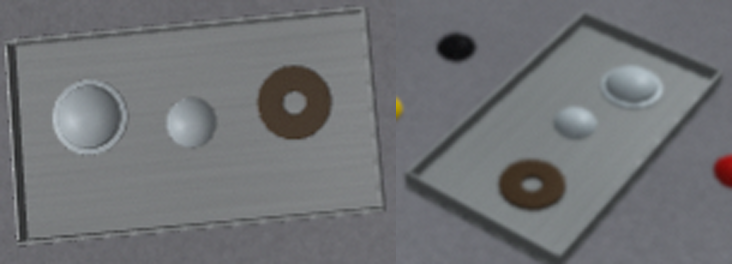

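The crops confirm the choice: the middle pale, rimless disc is the lens, the flanged one is the cornea, and the brown ring is the iris. In the top crop the eye's rim is centred at about (243,197), which is top pixel (440.8,219.2). The front-opening corners are at crop (362,210) and (313,296), so the front faces lower right.

```bash
cat > h.py <<'E'
from station import monitor, imaging, r
import cv2,numpy as np
from scipy.spatial.transform import Rotation as Ro
def K(m):
    f=200/np.tan(np.radians(m['fov_y']/2)); return np.array([[f,0,m['cx']],[0,f,m['cy']],[0,0,1]])
def ray(n,p,z):
    m=imaging.camera_model(n); u=cv2.undistortPoints(np.array([[p]],float),K(m),m['dist'])[0,0]
    C=-m['R'].T@m['t']; d=m['R'].T@np.array([*u,1]); return C+d*(z-C[2])/d[2]
def proj(n,X):
    m=imaging.camera_model(n); return cv2.projectPoints(np.array([X],float),cv2.Rodrigues(m['R'])[0],m['t'],K(m),m['dist'])[0][0,0]
E
python3 - <<'E'
from h import *
np.set_printoptions(precision=1,suppress=True)
def cen(n,p,w):
    im=cv2.imread(f'pics/{n}0.png'); x,y=p; c=im[y-w:y+w,x-w:x+w].astype(int)
    m=((c[:,:,0]-c[:,:,2])>8).astype(np.uint8)
    k,l,s,ce=cv2.connectedComponentsWithStats(m); i=1+np.argmax(s[1:,4]); print(n,s[i],ce[i]); return ce[i]+[x-w,y-w]
for n,p in(('top',(219,231)),('scene',(349,173))):
    c=cen(n,p,16); print('lens',c,ray(n,c,15))
q=lambda x,y:(380+x/4-.4,170+y/4-.4)
C=ray('top',q(243,197),125);a=ray('top',q(362,210),125);b=ray('top',q(313,296),125);M=(a+b)/2
d=(M-C)/np.linalg.norm(M-C);nv=ray('top',q(75,95),118);e=(C-nv)/np.linalg.norm((C-nv)[:2])
p=np.array([d[1],-d[0],0])
print('C',C,'a',a,'b',b,np.linalg.norm(M-C),np.linalg.norm(a-b),d,e)
print('seat',C+31*d)
for X in(C,a,b,C+31*d,C-60*d,C+60*p,C-60*p):
    print((proj('scene',X)-[165,225])*4+[440,0])
E
```

```text
top [  6   6  18  20 253] [14.4 15.8]
lens [217.4 230.8] [519.  226.1  15. ]
scene [  8   9  18  14 199] [16.5 15.3]
lens [349.5 172.3] [519.7 222.1  15. ]
C [ 542.9 -211.5  125. ] a [ 537.3 -266.2  125. ] b [ 497.6 -243.   125. ] 50.04944905405708 46.035991446427936 [-0.5 -0.9  0. ] [-0.5 -0.8  0.1]
seat [ 527.1 -238.2  125. ]
[602.1 138.6]
[490.9 210.4]
[481.4 124.5]
[530.4 155.9]
[738.8 105.5]
[585.3  34.6]
[621.3 254.2]
```

Both views agree: the lens is at about (519.5, 222.5) and the seat at about (527, -238, 125). I'll approach with the fingers shut, well above everything, passing nearer the base than the eye.

```bash
cat > go.py <<'E'
import sys
from h import *
s=monitor.state(); R=Ro.from_rotvec(s['ee_rot'])
g=np.array([float(v) for v in sys.argv[1:4]])
d=g-s['position']; print('t',s['t'],'pos',s['position'].round(1),'tool cm',(R.inv().apply(d)/10).round(2),'dist',np.linalg.norm(d).round(1))
print(R.as_matrix().round(3).tolist(), s['q'].round(2), s['gripper_width'])
E
python3 go.py 450 -200 215; python3 go.py 519.5 222.5 215
```

```text
t 0.1 pos [ 299.4 -604.6  204.9] tool cm [ 31.45 -29.57  -0.98] dist 431.8
[[0.896, 0.444, -0.001], [0.444, -0.896, 0.001], [-0.0, -0.001, -1.0]] [ 0.96  0.43  0.07  1.61 -0.03  1.11 -0.07] 93.71284742505746
t 0.1 pos [ 299.4 -604.6  204.9] tool cm [ 56.43 -64.35  -0.95] dist 855.9
[[0.896, 0.444, -0.001], [0.444, -0.896, 0.001], [-0.0, -0.001, -1.0]] [ 0.96  0.43  0.07  1.61 -0.03  1.11 -0.07] 93.71284742505746
```

Call:
{"op": "play_rows", "data": {"plan": [0,0,0,2.6,-2.45,-0.1,0,0,0,0,2.6,-2.45,-0.1,0,0,0,0,2.6,-2.45,-0.1,0,0,0,0,2.6,-2.45,-0.1,0,0,0,0,2.6,-2.45,-0.1,0]}}

```text
t: 0.52
position: [361.8, -435.7, 210.2]
ee_rot: [-3.059, -0.715, 0.001]
ft_force: [1.7, 0.1, 0.2]
gripper_width: 64.3
grasp_force: 0.0
```

Call:
{"op": "play_rows", "data": {"plan": [0,0,0,2.6,-2.45,-0.1,0,0,0,0,2.6,-2.45,-0.1,0,0,0,0,2.6,-2.45,-0.1,0,0,0,0,2.6,-2.45,-0.1,0,0,0,0,2.6,-2.45,-0.1,0]}}

```text
t: 0.93
position: [423.9, -268.2, 215.5]
ee_rot: [-3.059, -0.716, 0.0]
ft_force: [1.0, -0.7, 0.0]
gripper_width: 31.1
grasp_force: 0.0
```

```bash
python3 go.py 519.5 222.5 215
```

```text
t 0.9333 pos [ 423.9 -268.2  215.5] tool cm [ 30.34 -39.74   0.05] dist 499.9
[[0.896, 0.444, -0.0], [0.444, -0.896, -0.0], [-0.0, -0.0, -1.0]] [ 0.54  0.14 -0.11  1.97  0.02  1.04 -0.69] 31.119986114842064
```

Call:
{"op": "play_rows", "data": {"plan": [0,0,0,2,-2.65,0,0,0,0,0,2,-2.65,0,0,0,0,0,2,-2.65,0,0,0,0,0,2,-2.65,0,0,0,0,0,2,-2.65,0,0]}}

```text
t: 1.35
position: [454.4, -105.2, 215.5]
ee_rot: [3.059, 0.716, -0.0]
ft_force: [0.5, -0.5, -0.2]
gripper_width: 0.5
grasp_force: 0.0
```

Call:
{"op": "play_rows", "data": {"plan": [0,0,0,2,-2.65,0,0,0,0,0,2,-2.65,0,0,0,0,0,2,-2.65,0,0,0,0,0,2,-2.65,0,0,0,0,0,2,-2.65,0,0]}}

```text
t: 1.77
position: [485.3, 57.8, 215.5]
ee_rot: [3.059, 0.716, -0.0]
ft_force: [-0.0, -0.7, 0.0]
gripper_width: 0.5
grasp_force: 0.0
```

Call:
{"op": "play_rows", "data": {"plan": [0,0,0,2,-2.65,0,0,0,0,0,2,-2.65,0,0,0,0,0,2,-2.65,0,0,0,0,0,2,-2.65,0,0,0,0,0,2,-2.65,0,0]}}

```text
t: 2.18
position: [516.2, 220.9, 215.3]
ee_rot: [3.059, 0.715, -0.001]
ft_force: [-0.0, -0.6, 0.1]
gripper_width: 0.6
grasp_force: 0.0
```

```bash
python3 go.py 519.5 222.5 42
```

```text
t 2.1833 pos [516.2 220.9 215.3] tool cm [ 0.38  0.   17.33] dist 173.3
[[0.896, 0.444, -0.0], [0.444, -0.896, -0.0], [-0.0, 0.0, -1.0]] [-0.11  0.27 -0.49  1.83  0.14  1.08 -1.76] 0.6210508478986867
```

Next, down to about 75 mm, then a look from close by.

Call:
{"op": "play_rows", "data": {"plan": [0,0,0,0.35,0,2.8,0,0,0,0,0,0,2.8,0,0,0,0,0,0,2.8,0,0,0,0,0,0,2.8,0,0,0,0,0,0,2.8,0]}}

```text
t: 2.6
position: [519.1, 220.9, 74.1]
ee_rot: [-3.059, -0.716, 0.0]
ft_force: [1.4, -0.6, -0.3]
gripper_width: 0.5
grasp_force: 0.0
```

```bash
python3 - <<'E'
from h import *
a=imaging.grab_frame('scene');b=imaging.grab_frame('top')
s=monitor.state();print(s['position'],proj('scene',s['position']),proj('top',s['position']))
c=[cv2.resize(x,(395,330),interpolation=cv2.INTER_CUBIC) for x in(a[80:240,260:450],b[150:310,130:320])]
cv2.imwrite('pics/near.png',np.hstack(c)[:,:,::-1])
E
```

```text
[516.84981013 219.69169893  71.69833875] [349.27036951 154.61302878] [214.31901123 231.45667072]
```

View pics/near.png

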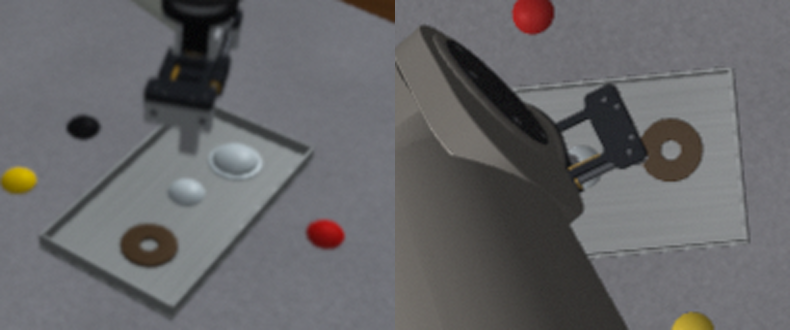

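The scene crop shows the shut fingertips at (350,154), straight above the lens at (349,172) and clear of the cornea and iris. The calibration agrees to about a pixel, so I'll descend to about 43 mm and hold.

Call:
{"op": "play_rows", "data": {"plan": [0,0,0,0.2,0,1.5,0,0,0,0,0,0,1.5,0,0,0,0,0,0,0,0,0,0,0,0,0,0,0,0,0,0,0,0,0,0]}}

```text
t: 3.12
position: [521.9, 222.2, 47.1]
ee_rot: [-3.059, -0.716, -0.002]
ft_force: [-0.2, 0.6, 0.0]
gripper_width: 0.7
grasp_force: 0.0
```

Call:
{"op": "play_rows", "data": {"plan": [0,0,0,0,0,0,0,0,0,0,0,0,0,0,0,0,0,0,0,0,0,0,0,0,0,0,0,0,0,0,0,0,0,0,0]}}

```text
t: 3.53
position: [521.3, 221.9, 45.7]
ee_rot: [-3.059, -0.716, -0.0]
ft_force: [-0.4, -0.7, 0.6]
gripper_width: 0.2
grasp_force: 0.0
```

Call:
{"op": "play_rows", "data": {"plan": [0,0,0,0,0,0,0,0,0,0,0,0,0,0,0,0,0,0,0,0,0,0,0,0,0,0,0,0,0,0,0,0,0,0,0]}}

```text
t: 3.95
position: [521.2, 221.8, 45.5]
ee_rot: [-3.059, -0.716, 0.0]
ft_force: [-0.1, -0.0, -0.1]
gripper_width: 0.5
grasp_force: 0.0
```

Call:
{"op": "play_rows", "data": {"plan": [0,0,0,0,0,0,0,0,0,0,0,0,0,0,0,0,0,0,0,0,0,0,0,0,0,0,0,0,0,0,0,0,0,0,0]}}

```text
t: 4.37
position: [521.2, 221.9, 45.5]
ee_rot: [-3.059, -0.716, -0.0]
ft_force: [0.5, 0.2, -0.0]
gripper_width: 0.6
grasp_force: 0.0
```

Call:
{"op": "play_rows", "data": {"plan": [0,0,0,0,0,0,0,0,0,0,0,0,0,0,0,0,0,0,0,0,0,0,0,0,0,0,0,0,0,0,0,0,0,0,0]}}

```text
t: 4.78
position: [521.2, 221.8, 45.5]
ee_rot: [-3.059, -0.716, -0.0]
ft_force: [-0.8, -0.3, 0.0]
gripper_width: 0.9
grasp_force: 0.0
```

Call:
{"op": "play_rows", "data": {"plan": [0,0,0,0,0,0,0,0,0,0,0,0,0,0,0,0,0,0,0,0,0,0,0,0,0,0,0,0,0,0,0,0,0,0,0]}}

```text
t: 5.2
position: [521.2, 221.8, 45.5]
ee_rot: [-3.059, -0.716, 0.0]
ft_force: [0.6, 0.7, -0.6]
gripper_width: 0.5
grasp_force: 0.0
```

```bash
python3 - <<'E'
from h import *
a=imaging.grab_frame('scene')
s=monitor.state();print(s['t'],s['position'],proj('scene',s['position']))
cv2.imwrite('pics/lens.png',cv2.resize(a[110:220,280:430],(600,440),interpolation=cv2.INTER_CUBIC)[:,:,::-1])
E
python3 go.py 527 -238 215
```

```text
5.25 [521.18623865 221.86876147  45.50607226] [350.62761642 163.28337927]
t 5.25 pos [521.2 221.9  45.5] tool cm [-19.89  41.47 -16.95] dist 490.1
[[0.896, 0.444, -0.0], [0.444, -0.896, 0.0], [0.0, -0.0, -1.0]] [-0.17  0.48 -0.43  1.96  0.29  0.76 -1.88] 0.4336090650559313
```

View pics/lens.png

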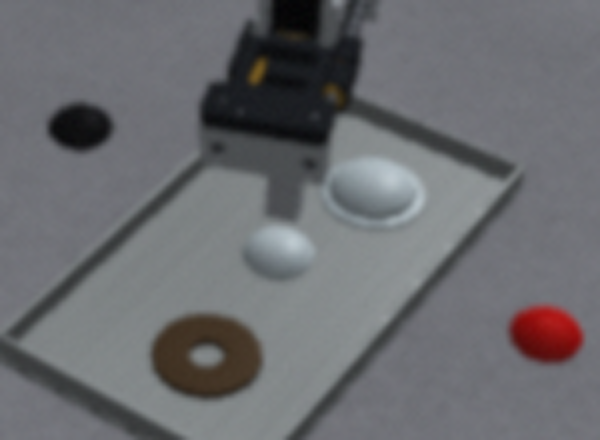

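The picture shows the fingertips at about (284,215), a gap of some 2 cm above the lens at (280,250), and nothing has moved. They have been held there for over 2 s. Next: rise, then cross to the seat.

Call:
{"op": "play_rows", "data": {"plan": [0,0,0,0,0,-3.4,0,0,0,0,0,0,-3.4,0,0,0,0,0,0,-3.4,0,0,0,0,0,0,-3.4,0,0,0,0,0,0,-3.4,0]}}

```text
t: 5.67
position: [520.9, 221.8, 217.3]
ee_rot: [-3.059, -0.716, -0.0]
ft_force: [0.6, 0.3, 0.3]
gripper_width: 0.3
grasp_force: 0.0
```

Call:
{"op": "play_rows", "data": {"plan": [0,0,0,-1.33,2.77,0,0,0,0,0,-1.33,2.77,0,0,0,0,0,-1.33,2.77,0,0,0,0,0,-1.33,2.77,0,0,0,0,0,-1.33,2.77,0,0]}}

```text
t: 6.08
position: [522.8, 66.8, 215.7]
ee_rot: [3.059, 0.716, 0.001]
ft_force: [1.2, 0.2, 1.3]
gripper_width: 0.7
grasp_force: 0.0
```

Call:
{"op": "play_rows", "data": {"plan": [0,0,0,-1.33,2.77,0,0,0,0,0,-1.33,2.77,0,0,0,0,0,-1.33,2.77,0,0,0,0,0,-1.33,2.77,0,0,0,0,0,-1.33,2.77,0,0]}}

```text
t: 6.5
position: [524.7, -86.9, 215.7]
ee_rot: [3.059, 0.716, 0.0]
ft_force: [-0.5, 0.5, 0.3]
gripper_width: 0.5
grasp_force: 0.0
```

Call:
{"op": "play_rows", "data": {"plan": [0,0,0,-1.33,2.77,0,0,0,0,0,-1.33,2.77,0,0,0,0,0,-1.33,2.77,0,0,0,0,0,-1.33,2.77,0,0,0,0,0,-1.33,2.77,0,0]}}

```text
t: 6.92
position: [526.5, -240.6, 215.6]
ee_rot: [3.059, 0.716, 0.0]
ft_force: [0.5, -0.0, 0.2]
gripper_width: 0.4
grasp_force: 0.0
```

```bash
python3 - <<'E'
from h import *
a=imaging.grab_frame('scene')
s=monitor.state();print(s['t'],s['position'],proj('scene',s['position']))
cv2.imwrite('pics/seat.png',cv2.resize(a[180:330,120:320],(800,600),interpolation=cv2.INTER_CUBIC)[:,:,::-1])
E
python3 go.py 527 -238 142
```

```text
6.9667 [ 525.56799233 -247.11435482  215.32031762] [169.10250808 233.5353735 ]
t 6.9667 pos [ 525.6 -247.1  215.3] tool cm [ 0.54 -0.77  7.33] dist 73.9
[[0.899, 0.439, -0.0], [0.439, -0.899, -0.002], [-0.001, 0.002, -1.0]] [ 0.51  0.27 -0.22  1.8   0.07  1.07 -0.85] 0.4907871001018607
```

View pics/seat.png

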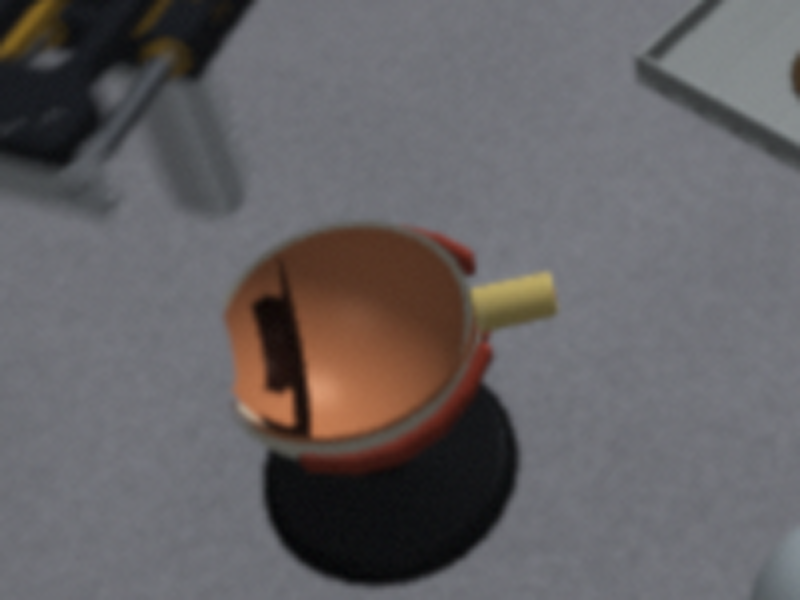

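The crop shows the hand above the eye with the fingertips at about (212,210) in motion blur. The seat's half-ring spans roughly (262,300) to (275,390). The arm overshot by a few mm after stopping, so I'll let it settle while descending part of the way.

Call:
{"op": "play_rows", "data": {"plan": [0,0,0,0,0,0,0,0,0,0,0,0,0,0,0,0,0,0,0,1.5,0,0,0,0,0,0,1.5,0,0,0,0,0,0,1.5,0]}}

```text
t: 7.38
position: [527.2, -237.4, 170.3]
ee_rot: [3.058, 0.719, 0.001]
ft_force: [0.9, -0.6, -1.0]
gripper_width: 0.4
grasp_force: 0.0
```

Call:
{"op": "play_rows", "data": {"plan": [0,0,0,0,0,1,0,0,0,0,0,0,0,0,0,0,0,0,0,0,0,0,0,0,0,0,0,0,0,0,0,0,0,0,0]}}

```text
t: 7.8
position: [527.3, -239.0, 161.4]
ee_rot: [3.058, 0.716, 0.002]
ft_force: [-0.2, -0.2, -0.6]
gripper_width: 0.1
grasp_force: 0.0
```

```bash
python3 - <<'E'
from h import *
a=imaging.grab_frame('scene');b=imaging.grab_frame('top')
s=monitor.state();print(s['t'],proj('scene',s['position']),proj('top',s['position']))
c=[cv2.resize(x,(400,400),interpolation=cv2.INTER_CUBIC) for x in(a[210:310,150:250],b[170:270,380:480])]
cv2.imwrite('pics/seat2.png',np.hstack(c)[:,:,::-1])
E
python3 go.py 527 -238 142
```

```text
7.9 [182.15360731 251.76333885] [461.65874003 227.02668101]
t 7.9 pos [ 527.1 -239.1  161.2] tool cm [ 0.04 -0.11  1.92] dist 19.3
[[0.896, 0.444, 0.001], [0.444, -0.896, -0.0], [0.001, 0.001, -1.0]] [ 0.5   0.32 -0.22  1.86  0.09  0.97 -0.87] 0.4551629585594863
```

View pics/seat2.png

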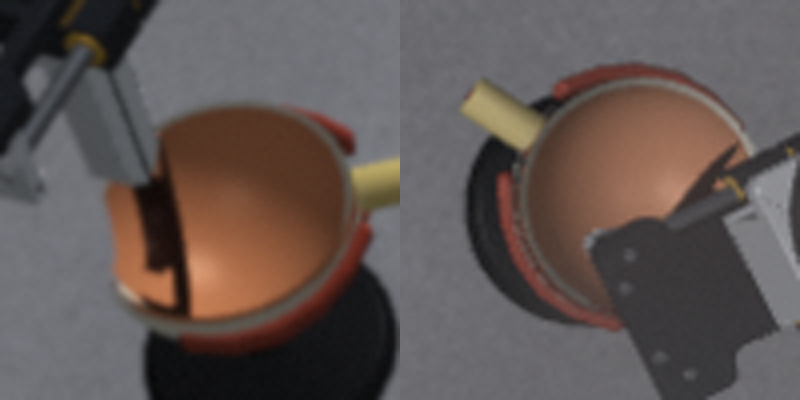

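The crops show the fingertips over the half-ring, at left-crop (128,180) with the seat at (150,216), and nothing is touched. I'll go down the last 19 mm and hold.

Call:
{"op": "play_rows", "data": {"plan": [0,0,0,0,-0.1,1,0,0,0,0,0,0,0.9,0,0,0,0,0,0,0,0,0,0,0,0,0,0,0,0,0,0,0,0,0,0]}}

```text
t: 8.32
position: [526.3, -238.1, 141.3]
ee_rot: [-3.059, -0.716, 0.0]
ft_force: [-0.3, 0.6, 0.0]
gripper_width: 0.5
grasp_force: 0.0
```

Call:
{"op": "play_rows", "data": {"plan": [0,0,0,0,0,0,0,0,0,0,0,0,0,0,0,0,0,0,0,0,0,0,0,0,0,0,0,0,0,0,0,0,0,0,0]}}

```text
t: 8.73
position: [526.4, -238.2, 141.6]
ee_rot: [3.059, 0.716, 0.0]
ft_force: [-0.4, 0.0, -0.4]
gripper_width: 0.8
grasp_force: 0.0
```

Call:
{"op": "play_rows", "data": {"plan": [0,0,0,0,0,0,0,0,0,0,0,0,0,0,0,0,0,0,0,0,0,0,0,0,0,0,0,0,0,0,0,0,0,0,0]}}

```text
t: 9.15
position: [526.3, -238.1, 141.5]
ee_rot: [-3.059, -0.716, 0.0]
ft_force: [-0.7, -0.3, 0.5]
gripper_width: 0.3
grasp_force: 0.0
```

Call:
{"op": "play_rows", "data": {"plan": [0,0,0,0,0,0,0,0,0,0,0,0,0,0,0,0,0,0,0,0,0,0,0,0,0,0,0,0,0,0,0,0,0,0,0]}}

```text
t: 9.57
position: [526.3, -238.1, 141.5]
ee_rot: [-3.059, -0.716, -0.0]
ft_force: [-0.6, 0.6, 0.4]
gripper_width: 0.3
grasp_force: 0.0
```

Call:
{"op": "play_rows", "data": {"plan": [0,0,0,0,0,0,0,0,0,0,0,0,0,0,0,0,0,0,0,0,0,0,0,0,0,0,0,0,0,0,0,0,0,0,0]}}

```text
t: 9.98
position: [526.3, -238.2, 141.5]
ee_rot: [-3.059, -0.716, -0.0]
ft_force: [-1.2, 0.3, 0.7]
gripper_width: -0.0
grasp_force: 0.0
```

Call:
{"op": "play_rows", "data": {"plan": [0,0,0,0,0,0,0,0,0,0,0,0,0,0,0,0,0,0,0,0,0,0,0,0,0,0,0,0,0,0,0,0,0,0,0]}}

```text
t: 10.4
position: [526.3, -238.1, 141.5]
ee_rot: [-3.059, -0.716, 0.0]
ft_force: [0.4, 0.7, 0.2]
gripper_width: 0.5
grasp_force: 0.0
```

```bash
python3 - <<'E'
from h import *
a=imaging.grab_frame('scene')
s=monitor.state();print(s['t'],s['position'],proj('scene',s['position']))
cv2.imwrite('pics/seat3.png',cv2.resize(a[210:310,150:250],(500,500),interpolation=cv2.INTER_CUBIC)[:,:,::-1])
E
```

```text
10.45 [ 526.32126536 -238.13248498  141.4728593 ] [185.12407334 258.10112676]
```

View pics/seat3.png

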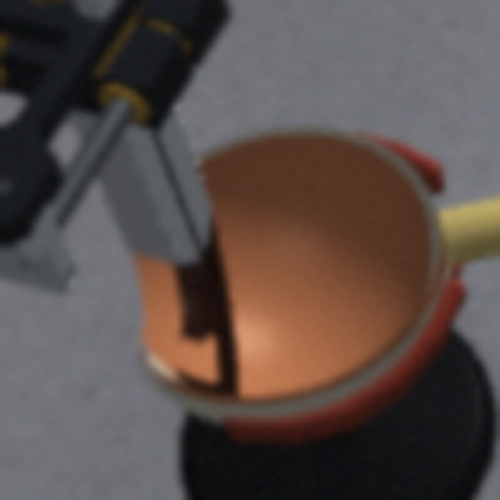

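The fingertips are at about (178,255) in the crop, some 16 mm above the half-ring's middle at (188,270). They have been held there for 2 s with no contact, so I'm handing in.

```bash
python3 -c "
from station import ticket; print(ticket.hand_in())"
```

```text
the job is handed in; nothing more can be done
None
```

I pointed at the loose lens and then at its empty seat, each for about 2 s with the shut fingertips 16–20 mm above; I saw no sign of contact, and the job was handed in at about 10.5 s with the hand still over the seat (no verdict was returned).

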